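# Start the sauce warmer

## Task

Start the sauce warmer under the steel bowl with its controls, pressed in this order with closed fingertips: press the raised end of the rocker switch fully down until it has tipped over, then push the long bar key fully in, then the round key fully in; all three stay as you leave them. Leave the square key out. Grasp and lift nothing, and leave the bowl, the tongs, the spice jar and the white dish where they stand.

Things in the scene. Friction and masses are not known exactly. Their poses are not given: they have to be found in the camera images.
- warmer: Sauce warmer: fixed aluminium box 160 (x) x 290 (y) x 55 mm high, origin at the centre of its underside. The bowl stands on a round plate on its right half (y = -72 mm). On its left half four white controls on black mounts 60 x 56 mm (tops 61 mm above the worktop), turned like the box, are centred at x = -38 or +38, y = +38 or +104 mm in its frame; which sits where varies.
- rocker_raised_end (a point): On the upper face of the rocker's raised end, mid-width, 2 mm from the tip; press down here. V-shaped paddle 27 (box's y) x 50 mm (x); pivot 22 mm to the near side (box's -x) of this point. 76 mm above the worktop when off, about 67 mm when on; the near end then rises 10 mm, so keep the fingers off the pivot and the near half.
- rocker (a joint): Rocker switch, rad: 0 = off (end away from the robot raised), 0.4 = fully on, at its stop (that end down). Takes about 3 N at the end; stays where it is left.
- bar_key_top (a point): Centre of the top face of the long bar key, 18 (x) x 44 (y) mm, 73 mm above the worktop when out, 65 mm when fully in.
- bar_key (a joint): Travel of the bar key, straight down, m: 0 = out, 0.008 = fully in, at its stop. Takes about 3 N; stays where it is left.
- round_key_top (a point): Centre of the top face of the round key, 30 mm across, 73 mm above the worktop when out, 65 mm when fully in.
- round_key (a joint): Travel of the round key, straight down, m: 0 = out, 0.008 = fully in, at its stop. Takes about 3 N; stays where it is left.
- square_key_top (a point): Centre of the top face of the square key, 28 x 28 mm, 73 mm above the worktop. Not to be pressed.
- square_key (a joint): Travel of the square key, m: 0 = out, 0.008 = fully in.
- bowl: Open steel bowl, 124 mm across, 45 mm high, loose on the warmer's plate; origin at the centre of its underside, 59 mm above the worktop.
- tongs: Slim steel tongs 218 x 26 x 11 mm lying on the worktop in front of the warmer; origin at the centre of the underside, x along their length.
- jar: Spice jar with a red cap, 45 mm across and 108 mm high, standing on the worktop to the left of the warmer; origin at the centre of its underside.
- dish: Small white dish, 96 mm across, 26 mm high, on the worktop to the right of the warmer; origin at the centre of its underside.
There are look-alikes about, which are no part of the job. Of the things that look like the tongs, the larger one is meant. There is more than one size of the dish; the job needs the larger.

How it is judged:
On the way, in this order (a step that is already met when the one before it is completed fails the run):
1. the rocker is tipped fully on (value of joint rocker above 0.34 rad), for 0.1 s.
2. the bar key is pushed fully in (value of joint bar_key above 0.0062 m), for 0.1 s.
3. the round key is pushed fully in (value of joint round_key above 0.0062 m), for 0.1 s.
At the end, for the whole second after the job is handed in: The rocker is on (over 0.34 of 0.4 rad), the bar key and the round key are in (over 6.2 of 8 mm), the square key is out (under 2 mm), and bowl, tongs, jar and dish rest within 20 mm of where they stood (value of joint rocker above 0.34 rad and value of joint each of bar_key, round_key above 0.0062 m and value of joint square_key below 0.002 m and distance of each of bowl, tongs, jar, dish from where it was at the start of the episode below 0.02 m and linear speed of each of bowl, tongs, jar, dish below 0.02 m/s); the robot touches nothing.
It fails at once if a key is pushed in before the rocker is on (value of joint rocker below 0.3 rad and value of joint any of bar_key, round_key above 0.003 m).
It fails at once if the round key is pushed in before the bar key (value of joint bar_key below 0.005 m and value of joint round_key above 0.003 m).
It fails at once if the square key is pushed in (value of joint square_key above 0.003 m).
It fails at once if the bowl, the tongs, the jar or the dish is shifted, lifted or carried (distance of any of bowl, tongs, jar, dish from where it was at the start of the episode above 0.02 m).
It also fails if it takes over 38 s, if anything falls off the work surface, if the arm or the gripper's body presses on something with over 40 N, if the wrist force passes 120 N, or if a joint passes its speed limit or range.

## Robot

A 6-joint arm with a two-finger parallel gripper is mounted at the origin on a cart in front of the work surface, level with it; the furniture and walls round the work are solid. World frame = base frame: x ahead of the robot, y to its left, z up, the work surface at z = 0. Lengths are in m, angles in rad, forces in N, time in s.
With the tool pointing down it reaches from about 0.35 to 0.975 m from the base axis. Payload 4.9 kg.
Tool frame: the origin (TCP) lies on the centre line of the jaws, within the pads' length; the fingertips stand ctrl.tcp_to_tips ahead of it and the grasp point (between the pads) lies 3 mm ahead of it (ctrl.tcp_to_tips is the distance from the TCP to the fingertips, in m); z points along the fingers, y is the direction in which the jaws open and shut (so a half turn about z gives the same grasp; the last joint's range is limited). The gripper opens to 85 mm and grips with 20 to 120 N. Pads are 22 mm wide; open, the fingers measure 114 mm over their backs; the gripper's body (76 mm by 85 mm) begins 54 mm behind the grasp point. The pads swing forward as they close: fully open they stand 13 mm farther back than shut.
Start: joints at [-1.239, 0.053, 1.613, -0, 1.476, -0.119], TCP at [0.272, -0.563, 0.217] pointing down, gripper open.
Joint ranges: [-3.01, 3.01], [-1.01, 2.22], [0.06, 2.58], [-1.02, 4.17], [0.09, 2.62], [-3.14, 3.14]. Speed limits (rad/s): [2.57, 2.57, 3.14, 3.14, 3.14, 3.14].

## Interface

Orientations are given as a rotation vector (axis times angle).
In Python, from station import ctrl, vision gives the robot as it stands.
- The arm moves only by the tool jog_arm, never from a script. Its argument "deltas" is a list of rows, each a list of 7 numbers: the turn, a rotation vector about the tool's x, y, z in rad, then the shift along the tool's x, y, z in cm, then the opening, from 0 (shut) to 1 (fully open). A call has 1 to 12 rows; each row shifts and turns the commanded pose from where the row before left it, along the tool's axes as they then stand; what a row does not reach is not made up. A row lasts 1/12 s, in which the tool goes at most 41.7 mm and 7.16 degrees, less where a joint would pass 70% of its speed; a pose out of reach is approached as far as the arm can. A call with a gripper value outside its range is refused whole. The fingers move at their own pace and stop on an object; "grip_force" is the grip in N (left out, the last holds). Time passes only in rows, so rows that do not move let the fingers close. It gives the time, the measured TCP pose, the force and the opening at its end, in the units of the state.
- ctrl.get_obs(): the state, without advancing time (a new reading comes with each control period).
- vision.get_image(name): name is "scene" or "top" or "wrist"; returns (picture, depth): 480x640x3 uint8, red, green, blue; 480x640 float32, m along the optical axis (not along the pixel's ray), 0 where there is no reading.
- vision.calibration(name): a dict with "fx", "fy", "cx", "cy" (pixels), "rvec" (rotation vector, rad) and "tvec" (3), from world to camera coordinates, as OpenCV has them; the wrist camera has in their place "hand_eye" (4x4, takes a point from camera to tool coordinates, whose origin is the TCP and whose axes are the flange's). Camera axes: x right, y down, z forward; pixel columns grow to the right and rows downward; lengths in m; the calibration is good to about 2 mm. A picture is of the moment at which its call begins: read the wrist's pose just before it. calibration takes no time and is no camera call.
- ctrl.finish_job(): hands the job in, once; it reports no verdict.
The state is a dict: "t": time; "q": joint angles; "dq": joint speeds; "effort": joint torques, N m; "tool_pos": TCP position; "tool_rot": TCP orientation; "contact_force": force on the tool from outside, world axes, zero at the start; "wrist_torque": the same for the moment, N m; "opening": finger opening in m.
Only numpy, scipy, OpenCV 4.12 (cv2) and the standard library are available. Lean on these libraries where they do the work, as an engineer would, in place of code of your own. Each camera call takes 0.05 s, during which the arm holds its last target. There are 200 camera calls.

## Working session

There is one attempt and no reset: what is moved stays moved. The work goes in short steps, Python scripts to look and compute and a tool call to move; the robot and the scene stay as the last step left them, time stands still between calls to the robot, and variables do not carry over. Pictures are saved under pics/ and viewed, about 8 in all and at most 12, crops included, and the job is handed in when it is done.

Besides the shell and the picture viewer there is one more tool, called after ">>>" as name([rows], argument=value, ...), one row to a line, values as JSON. jog_arm: Moves the arm, as the interface text tells. Its arguments: {"type":"object","properties":{"deltas":{"type":"array"},"grip_force":{"type":"number"}},"required":["deltas"]}

```bash
mkdir -p pics; cat > h.py <<'E'
import numpy as np, cv2
from station import ctrl, vision
from scipy.spatial.transform import Rotation as R
def w2c(name):
    c=vision.calibration(name); K=np.array([[c['fx'],0,c['cx']],[0,c['fy'],c['cy']],[0,0,1]])
    return K,R.from_rotvec(np.ravel(c['rvec'])).as_matrix(),np.ravel(c['tvec'])
def cloud(name,d):
    K,Rm,t=w2c(name); v,u=np.mgrid[:480,:640]
    p=np.stack([(u-K[0,2])/K[0,0]*d,(v-K[1,2])/K[1,1]*d,d],-1)
    return (p-t)@Rm
E
python3 - <<'E'
from h import *
for n in ('top','scene'):
    im,d=vision.get_image(n); np.savez('%s.npz'%n,im=im,d=d); cv2.imwrite(f'pics/{n}0.png',im[...,::-1])
    K,Rm,t=w2c(n); print(n,K[0,0],-Rm.T@t)
o=ctrl.get_obs(); print(o, ctrl.tcp_to_tips)
E
```

```text
top 454.79470941257614 [0.38493826 0.05145363 1.14187171]
scene 436.76334720376684 [-0.12877111  0.65266405  0.57420404]
{'t': 0.1, 'q': array([-1.23900584e+00,  5.32988802e-02,  1.61414124e+00, -3.51065053e-05,
        1.47599933e+00, -1.19024994e-01]), 'dq': array([ 0.00195803,  0.00026015, -0.00334215, -0.00088962, -0.00039333,
       -0.00016865]), 'effort': array([ 6.98194390e-05, -3.94904315e+01, -3.71362996e+01, -4.52335121e-05,
        3.96241856e-03, -6.27806628e-06]), 'tool_pos': array([ 0.27209776, -0.56201271,  0.21599023]), 'tool_rot': array([-3.06033248e+00, -7.01753438e-01,  3.62399282e-04]), 'contact_force': array([-0.16167434, -0.32252078, -0.33313117]), 'wrist_torque': array([-0.02042926,  0.01928087,  0.02692794]), 'opening': 0.08530192859320045} 0.022
```

View pics/top0.png

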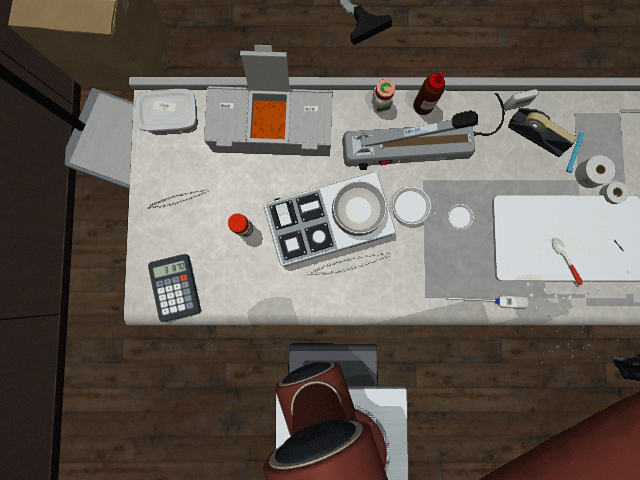

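View pics/scene0.png

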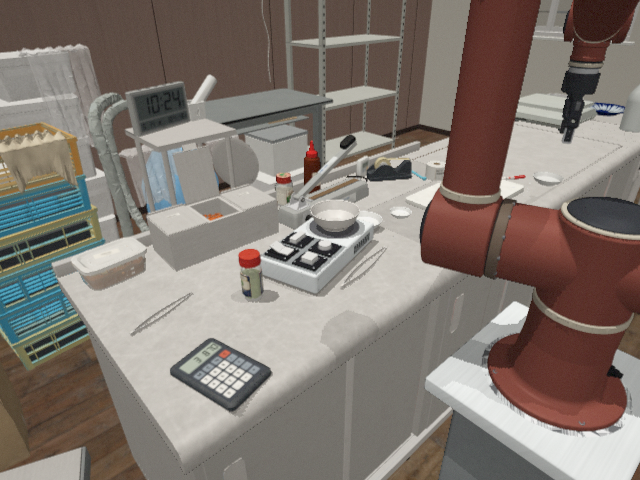

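The top view shows the warmer around (330,222), with what look like rocker (284,213), bar (311,206), square (292,244) and round (319,236). I'll measure them and zoom in.

```bash
python3 - <<'E'
from h import *
z=np.load('top.npz'); im,d=z['im'],z['d']
P=cloud('top',d)
c=cv2.resize(im[170:280,255:405],None,fx=5,fy=5,interpolation=cv2.INTER_CUBIC); 
z2=np.load('scene.npz'); c2=cv2.resize(z2['im'][195:295,255:385],None,fx=5,fy=5,interpolation=cv2.INTER_CUBIC)
cv2.imwrite('pics/c1.png',c[...,::-1]); cv2.imwrite('pics/c2.png',c2[...,::-1])
g=im.min(-1)
# box top from depth
m=(np.abs(P[...,2]-.055)<.012); m[:165]=0;m[290:]=0;m[:,:255]=0;m[:,405:]=0
n,l,s,ce=cv2.connectedComponentsWithStats(m.astype(np.uint8)); k=1+np.argmax(s[1:,4]); 
print(s[k],'box-ish z',np.median(P[l==k][:,2]))
K,Rm,t=w2c('top')
r=cv2.minAreaRect(P[l==k][:,:2].astype(np.float32)); print(r)
w=(g>150).astype(np.uint8); w[:190]=0
n,l,s,ce=cv2.connectedComponentsWithStats(w)
for i in range(1,n):
    if 15<s[i,4]<800 and 265<ce[i,0]<335 and 190<ce[i,1]<262:
        q=P[l==i]; print(ce[i].round(1),s[i],q.mean(0).round(4),np.percentile(q[:,2],[5,50,95]).round(4), cv2.minAreaRect(q[:,:2].astype(np.float32)))
E
```

```text
[ 264  172  131   94 5002] box-ish z 0.05605614622181856
((0.560995876789093, 0.02813124656677246), (0.16094905138015747, 0.2901897728443146), 16.273828506469727)
[309.4 205.9] [301 201  18  11 123] [0.5861 0.0756 0.0715] [0.068  0.0718 0.0747] ((0.5860819220542908, 0.07550016790628433), (0.016616404056549072, 0.0415051095187664), 16.87909698486328)
[283.1 213.9] [276 203  16  23 225] [0.5654 0.1377 0.0785] [0.0637 0.0683 0.0761] ((0.4845902919769287, 0.1059892326593399), (0.22540715336799622, 0.02846381440758705), 21.493085861206055)
[318.4 236.4] [313 231  12  12 115] [0.5118 0.0541 0.0804] [0.0679 0.0713 0.0741] ((0.4554213285446167, 0.053933463990688324), (0.02612275443971157, 0.1409606635570526), 89.93798828125)
[291.7 243.9] [285 237  14  14 127] [0.4949 0.1173 0.0722] [0.0694 0.0722 0.0754] ((0.49457597732543945, 0.11734757572412491), (0.0266816895455122, 0.026301151141524315), 16.43021011352539)
```

View pics/c1.png

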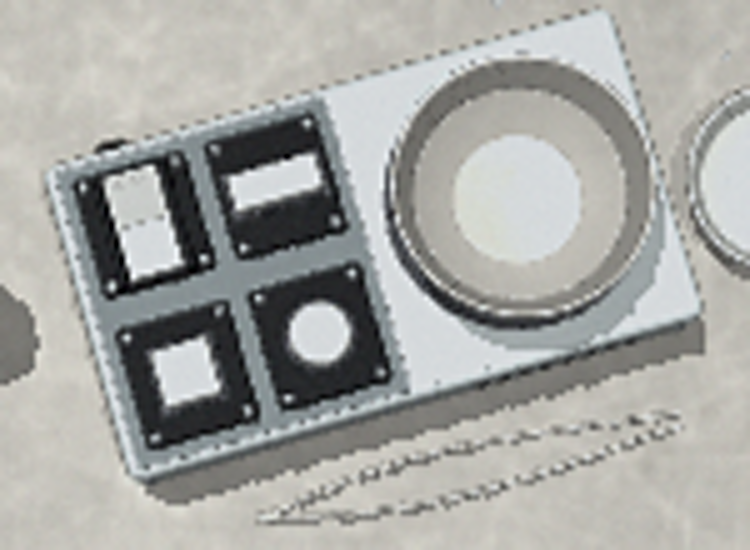

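View pics/c2.png

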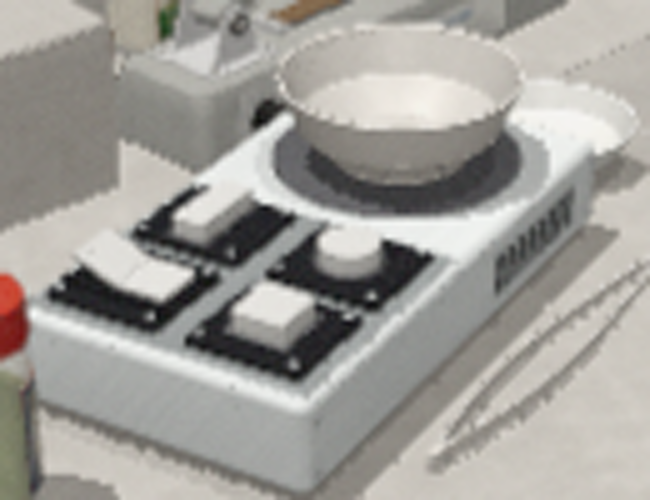

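The crops confirm it: rocker far-left with its far end raised, bar far-right, square near-left, round near-right. The box fits at (0.561, 0.028) with yaw 16.4°, and the key blobs agree with the model within about 2 mm. Next I align the yaw, shut the jaws and move above the rocker.

>>> jog_arm([
  [0,0,0.08,0,0,0,0],
  [0,0,0.08,0,0,0,0],
  [0,0,0,2.5,-2.9,0,0],
  [0,0,0,2.5,-2.9,0,0],
  [0,0,0,2.5,-2.9,0,0],
  [0,0,0,2.5,-2.9,0,0],
  [0,0,0,2.5,-2.9,0,0],
  [0,0,0,2.5,-2.9,0,0],
  [0,0,0,2.5,-2.9,0,0],
  [0,0,0,2.5,-2.9,0,0],
  [0,0,0,2.5,-2.9,0,0],
  [0,0,0,2.5,-2.9,0,0],
])

```text
t: 1.1
tool_pos: [0.4288, -0.2111, 0.2167]
tool_rot: [-3.108, -0.455, 0.0]
contact_force: [1.3, -0.5, -0.3]
opening: -0.0003
```

>>> jog_arm([
  [0,0,0,2.5,-2.9,0,0],
  [0,0,0,2.5,-2.9,0,0],
  [0,0,0,2.5,-2.9,0,0],
  [0,0,0,2.5,-2.9,0,0],
  [0,0,0,2.5,-2.9,0,0],
  [0,0,0,2.5,-2.9,0,0],
  [0,0,0,0,0,0,0],
  [0,0,0,0,0,0,0],
  [0,0,0,0,0,0,0],
])

```text
t: 1.85
tool_pos: [0.5221, -0.0033, 0.2165]
tool_rot: [3.108, 0.456, -0.002]
contact_force: [-0.3, 0.4, 0.1]
opening: -0.0001
```

```bash
cat > m.py <<'E'
from h import *
import sys
o=ctrl.get_obs(); im,d=vision.get_image('wrist'); c=vision.calibration('wrist'); H=np.array(c['hand_eye'])
T=np.eye(4);T[:3,:3]=R.from_rotvec(o['tool_rot']).as_matrix();T[:3,3]=o['tool_pos']; M=T@H
v,u=np.mgrid[:480,:640]
p=np.stack([(u-c['cx'])/c['fx']*d,(v-c['cy'])/c['fy']*d,d],-1)
P=p@M[:3,:3].T+M[:3,3]
print(o['t'],o['tool_pos'],'toolx yaw',np.degrees(np.arctan2(T[1,0],T[0,0])),o['opening'])
cv2.imwrite(f'pics/{sys.argv[1]}.png',im[...,::-1]); np.savez('w_%s.npz'%sys.argv[1],im=im,P=P)
w=((im.min(-1)>130)&(P[...,2]>.063)&(P[...,2]<.085)&(d>0)).astype(np.uint8)
n,l,s,ce=cv2.connectedComponentsWithStats(w)
for i in range(1,n):
    if s[i,4]>200:
        q=P[l==i]; print(ce[i].round(0),s[i,4],q.mean(0).round(4),np.percentile(q[:,2],[5,50,95]).round(4), cv2.minAreaRect(q[:,:2].astype(np.float32)))
E
python3 m.py w1
```

```text
1.85 [ 0.52208966 -0.00331192  0.21654554] toolx yaw 16.69530394876934 -5.9270452969075924e-05
[170. 119.] 1996 [0.5697 0.1391 0.069 ] [0.0655 0.0675 0.0752] ((0.5690169334411621, 0.1390843391418457), (0.049415696412324905, 0.026965200901031494), 16.678359985351562)
[380. 169.] 12371 [ 0.5807 -0.043   0.0709] [0.064  0.0702 0.0809] ((0.5799154043197632, -0.0419776514172554), (0.10356469452381134, 0.10375168919563293), 16.523820877075195)
[248. 119.] 1163 [0.5883 0.076  0.0713] [0.07   0.0713 0.0726] ((0.5883825421333313, 0.07631591707468033), (0.017315862700343132, 0.04376163333654404), 16.705286026000977)
[180. 208.] 934 [0.4976 0.1176 0.0722] [0.0708 0.0722 0.0735] ((0.49707186222076416, 0.11777464300394058), (0.027778640389442444, 0.02780860662460327), 16.569347381591797)
[253. 208.] 807 [0.5159 0.0546 0.0714] [0.0701 0.0714 0.0725] ((0.515648603439331, 0.0546126551926136), (0.028857829049229622, 0.028093943372368813), 38.52961349487305)
```

View pics/w1.png

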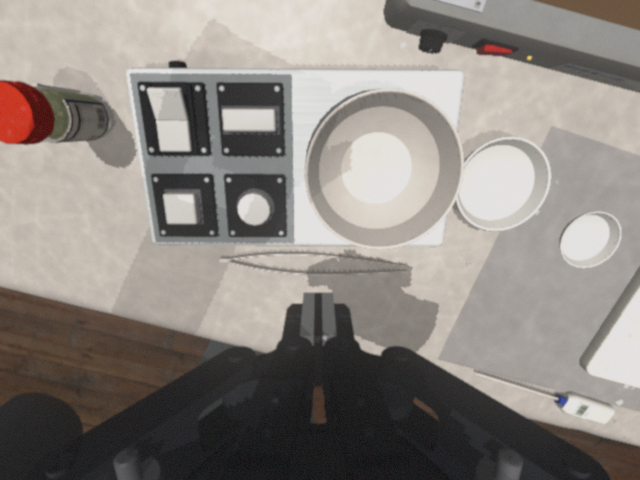

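The wrist view agrees within about 2 mm. It shows the rocker at (170,119), bar (248,119), square (180,208) and round (253,208). I'm moving over the rocker's raised end and starting down.

>>> jog_arm([
  [0,0,0,2.2,-2.45,0,0],
  [0,0,0,2.2,-2.45,0,0],
  [0,0,0,2.2,-2.45,0,0],
  [0,0,0,2.2,-2.45,0,0],
  [0,0,0,2.1,-2.5,0,0],
  [0,0,0,0,0,3.0,0],
  [0,0,0,0,0,3.0,0],
  [0,0,0,0,0,3.0,0],
  [0,0,0,0,0,1.0,0],
  [0,0,0,0,0,0,0],
  [0,0,0,0,0,0,0],
])

```text
t: 2.82
tool_pos: [0.5918, 0.1447, 0.1175]
tool_rot: [3.109, 0.453, -0.0]
contact_force: [0.4, -0.2, 0.3]
opening: -0.0003
```

```bash
python3 m.py w2
```

```text
2.8167 [0.59179294 0.14468897 0.11751457] toolx yaw 16.568373214265414 -0.00028781056721573385
[315. 274.] 1097 [0.583  0.1429 0.0721] [0.0672 0.0724 0.0757] ((0.580171525478363, 0.14277490973472595), (0.026912514120340347, 0.02637268416583538), 13.617210388183594)
[415. 292.] 1596 [0.5892 0.0764 0.0713] [0.07   0.0714 0.0724] ((0.588702917098999, 0.07626647502183914), (0.018409300595521927, 0.04307171329855919), 16.782211303710938)
[579. 360.] 13649 [ 0.5718 -0.0544  0.0707] [0.0641 0.0696 0.0821] ((0.5737030506134033, -0.05426500365138054), (0.07744213938713074, 0.1046910509467125), 69.95254516601562)
```

View pics/w2.png

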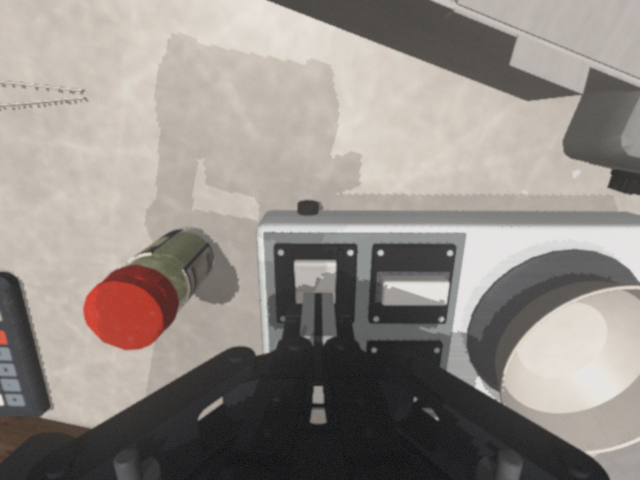

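The fingertips line up with the raised end of the paddle. I'm pressing it now.

>>> jog_arm([
  [0,0,0,0,0,1.0,0],
  [0,0,0,0,0,0.6,0],
  [0,0,0,0,0,0.2,0],
  [0,0,0,0,0,0.2,0],
  [0,0,0,0,0,0.2,0],
  [0,0,0,0,0,0.2,0],
  [0,0,0,0,0,0.2,0],
  [0,0,0,0,0,0.2,0],
  [0,0,0,0,0,0,0],
  [0,0,0,0,0,0,0],
])

```text
t: 3.7
tool_pos: [0.5915, 0.1458, 0.089]
tool_rot: [-3.108, -0.455, 0.0]
contact_force: [0.4, 0.1, -0.5]
opening: 0.0004
```

>>> jog_arm([
  [0,0,0,0,0,0.1,0],
  [0,0,0,0,0,0.1,0],
  [0,0,0,0,0,0,0],
])

```text
t: 3.95
tool_pos: [0.5915, 0.1457, 0.0869]
tool_rot: [-3.108, -0.455, 0.0]
contact_force: [-0.1, -0.5, 0.2]
opening: 0.0
```

>>> jog_arm([
  [0,0,0,0,0,0.1,0],
  [0,0,0,0,0,0.1,0],
  [0,0,0,0,0,0,0],
])

```text
t: 4.2
tool_pos: [0.5915, 0.1457, 0.0848]
tool_rot: [-3.108, -0.455, 0.001]
contact_force: [-0.1, -0.3, 0.4]
opening: 0.0002
```

There's no force even with the tips nominally at 63 mm, so I'll look.

```bash
python3 - <<'E'
from h import *
im,d=vision.get_image('scene'); im2,d2=vision.get_image('wrist')
a=cv2.resize(im[200:300,250:380],None,fx=3.6,fy=3.6,interpolation=cv2.INTER_CUBIC); b=cv2.resize(im2[200:380,220:440],(440,360),interpolation=cv2.INTER_CUBIC)
h=np.zeros((360,800,3),np.uint8); h[:,:400]=a[:360,:400]; h[:,400:]=b[:,20:420]
cv2.imwrite('pics/p1.png',h[...,::-1])
E
```

```text
(no output)
```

View pics/p1.png

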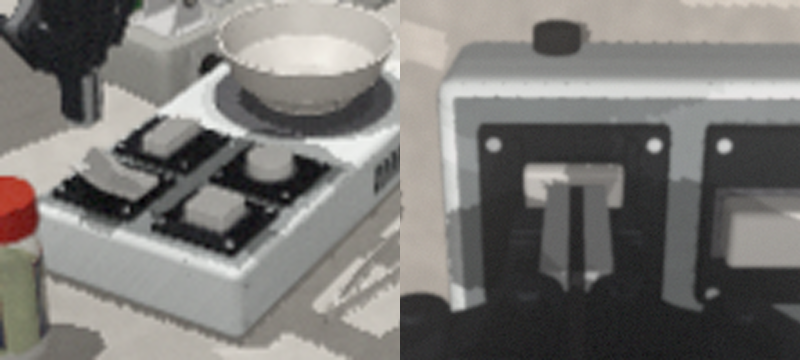

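```bash
python3 - <<'E'
from h import *
im,d=vision.get_image('scene'); P=cloud('scene',d)
print(P[210:236:3,274].round(4))
print('raised end',P[240:252:2,272:280:2].round(3).tolist())
K,Rm,t=w2c('scene')
for p in ([.5915,.1457,.0628],[.5915,.1457,.0848],[.589,.1448,.076]):
    q=K@(Rm@np.array(p)+t); print(p,q[:2]/q[2])
im,d=vision.get_image('wrist'); print('wrist depth tip col 308/330', d[285:320:5,308], )
print(ctrl.get_obs()['tool_pos'],ctrl.tcp_to_tips)
E
```

```text
[[0.5688 0.1553 0.1679]
 [0.5759 0.1508 0.1567]
 [0.5786 0.1495 0.148 ]
 [0.5757 0.152  0.1426]
 [0.5772 0.1514 0.1344]
 [0.5784 0.1512 0.1264]
 [0.5795 0.151  0.1184]
 [0.5796 0.1514 0.1109]
 [0.5792 0.1522 0.1038]]
raised end [[[0.717, 0.063, -0.003], [0.711, 0.061, -0.001], [0.704, 0.059, 0.0], [0.702, 0.053, -0.001]], [[0.706, 0.071, -0.001], [0.592, 0.145, 0.075], [0.591, 0.14, 0.073], [0.588, 0.137, 0.073]], [[0.589, 0.153, 0.074], [0.583, 0.151, 0.076], [0.585, 0.144, 0.072], [0.583, 0.14, 0.071]], [[0.583, 0.158, 0.073], [0.58, 0.154, 0.073], [0.58, 0.148, 0.071], [0.58, 0.143, 0.069]], [[0.583, 0.158, 0.068], [0.576, 0.157, 0.071], [0.573, 0.153, 0.07], [0.573, 0.148, 0.068]], [[0.587, 0.155, 0.06], [0.582, 0.153, 0.061], [0.571, 0.155, 0.067], [0.569, 0.152, 0.066]]]
[0.5915, 0.1457, 0.0628] [274.08703171 246.70478776]
[0.5915, 0.1457, 0.0848] [273.52140605 238.42815891]
[0.589, 0.1448, 0.076] [274.71972756 242.02383041]
wrist depth tip col 308/330 [0.18347947 0.18418719 0.1503516  0.14616965 0.14318773 0.13927776
 0.13413835]
[0.59164963 0.14573709 0.08515294] 0.022
```

```bash
python3 m.py w3; python3 - <<'E'
from h import *
z=np.load('w_w3.npz')['P']; o=ctrl.get_obs()
for v in range(283,300,3): print(v,z[v,[304,308,312,330,334]].round(3).tolist())
# joint/pose sanity
K,Rm,t=w2c('top'); im,d=vision.get_image('top'); P=cloud('top',d)
print(P[195:225:3,276:290:4].round(3)[...,2])
E
```

```text
4.4 [0.59164963 0.14573709 0.08515294] toolx yaw 16.658834328849238 -0.00018964945879071062
[301. 290.] 268 [0.587  0.153  0.0744] [0.0724 0.0746 0.076 ] ((0.5853024125099182, 0.1513531655073166), (0.01216868031769991, 0.011943850666284561), 16.805973052978516)
[433. 319.] 2007 [0.5892 0.0759 0.0714] [0.0703 0.0714 0.0724] ((0.5887711644172668, 0.07583947479724884), (0.017955146729946136, 0.04294019564986229), 16.60333824157715)
[600. 404.] 9005 [ 0.5614 -0.0502  0.0689] [0.064  0.0658 0.0801] ((0.569374680519104, -0.053673338145017624), (0.0636630654335022, 0.07986834645271301), 71.43911743164062)
283 [[0.591, 0.152, 0.073], [0.591, 0.15, 0.073], [0.592, 0.148, 0.073], [0.595, 0.139, 0.073], [0.596, 0.137, 0.074]]
286 [[0.59, 0.152, 0.075], [0.591, 0.15, 0.076], [0.591, 0.148, 0.075], [0.594, 0.139, 0.075], [0.594, 0.137, 0.074]]
289 [[0.588, 0.152, 0.075], [0.589, 0.15, 0.076], [0.589, 0.147, 0.075], [0.592, 0.138, 0.075], [0.593, 0.136, 0.076]]
292 [[0.6, 0.154, 0.102], [0.6, 0.152, 0.101], [0.601, 0.151, 0.103], [0.604, 0.143, 0.103], [0.591, 0.136, 0.075]]
295 [[0.6, 0.154, 0.105], [0.601, 0.152, 0.105], [0.602, 0.151, 0.106], [0.604, 0.143, 0.107], [0.589, 0.135, 0.074]]
298 [[0.601, 0.154, 0.109], [0.601, 0.152, 0.108], [0.602, 0.151, 0.109], [0.603, 0.143, 0.108], [0.586, 0.134, 0.072]]
[[0.339 0.314 0.295 0.271]
 [0.311 0.296 0.27  0.25 ]
 [0.289 0.271 0.258 0.23 ]
 [0.264 0.254 0.235 0.064]
 [0.234 0.072 0.073 0.064]
 [0.061 0.074 0.068 0.057]
 [0.064 0.069 0.07  0.067]
 [0.449 0.45  0.45  0.448]
 [0.452 0.45  0.451 0.452]
 [0.456 0.452 0.451 0.447]]
```

Two cameras agree that the tips are at z≈0.101 with the TCP at 0.085. That puts the tips about 16 mm behind the TCP, not 22 mm ahead as tcp_to_tips says. The rocker is still up at 75 mm. I'll go by the measured tip position and the force.

>>> jog_arm([
  [0,0,0,0,0,1.2,0],
  [0,0,0,0,0,0.8,0],
  [0,0,0,0,0,0.2,0],
  [0,0,0,0,0,0.2,0],
  [0,0,0,0,0,0.2,0],
  [0,0,0,0,0,0,0],
])

```text
t: 5.0
tool_pos: [0.5919, 0.1459, 0.0591]
tool_rot: [-3.108, -0.455, -0.001]
contact_force: [0.5, 0.9, 1.0]
opening: 0.0002
```

>>> jog_arm([
  [0,0,0,0,0,0.2,0],
  [0,0,0,0,0,0.2,0],
  [0,0,0,0,0,0,0],
])

```text
t: 5.25
tool_pos: [0.5923, 0.1459, 0.0555]
tool_rot: [-3.108, -0.455, -0.003]
contact_force: [2.0, 1.4, 2.3]
opening: 0.0003
```

Contact appears as expected, so I'm continuing to the stop.

>>> jog_arm([
  [0,0,0,0,0,0.2,0],
  [0,0,0,0,0,0.15,0],
  [0,0,0,0,0,0,0],
])

```text
t: 5.5
tool_pos: [0.5925, 0.1458, 0.0527]
tool_rot: [3.108, 0.455, 0.003]
contact_force: [0.8, 1.1, 6.0]
opening: -0.0
```

>>> jog_arm([
  [0,0,0,0,0,0.1,0],
  [0,0,0,0,0,0.1,0],
  [0,0,0,0,0,0,0],
])

```text
t: 5.75
tool_pos: [0.5925, 0.1459, 0.0525]
tool_rot: [3.108, 0.455, 0.002]
contact_force: [-4.1, 0.5, 15.3]
opening: 0.0
```

The force climbs to 15 N at a hard stop with the tips at about 68 mm. I'm lifting to verify.

>>> jog_arm([
  [0,0,0,0,0,-1.5,0],
  [0,0,0,0,0,-3.0,0],
  [0,0,0,0,0,0,0],
  [0,0,0,0,0,0,0],
])

```text
t: 6.08
tool_pos: [0.5922, 0.1456, 0.0958]
tool_rot: [3.108, 0.455, 0.003]
contact_force: [-0.8, -0.1, -0.9]
opening: 0.0003
```

```bash
python3 m.py w4; python3 - <<'E'
from h import *
im,d=vision.get_image('scene'); P=cloud('scene',d)
a=np.array([.9577,.287]); q=P[230:270,255:310].reshape(-1,3); r=(q[:,:2]-[.5695,.139])
lx=r@a; ly=r@[-a[1],a[0]]
for x in (-22,-16,-10,-4,4,10,16,20): 
    k=(abs(ly)<.011)&(abs(lx-x/1e3)<.003)&(q[:,2]<.09); print(x,k.sum(),np.median(q[k,2]).round(4) if k.any() else '')
E
```

```text
6.0833 [0.59217329 0.14563492 0.09576991] toolx yaw 16.66301512391326 0.00026911982179136663
[316. 279.] 1031 [0.5873 0.1444 0.0663] [0.0653 0.0663 0.0674] ((0.5838102698326111, 0.1434919387102127), (0.02324937842786312, 0.026225214824080467), 15.32215404510498)
[427. 310.] 1838 [0.5893 0.0759 0.0713] [0.0702 0.0714 0.0723] ((0.5885663032531738, 0.07585163414478302), (0.01844840496778488, 0.04265014827251434), 17.003204345703125)
[593. 389.] 11039 [ 0.5649 -0.0518  0.0693] [0.064  0.0665 0.0807] ((0.5724790692329407, -0.05429127439856529), (0.07016324996948242, 0.09139911085367203), 72.3928451538086)
[318. 411.] 289 [0.499  0.1169 0.0724] [0.0714 0.0724 0.0732] ((0.4991947114467621, 0.11724217981100082), (0.022289400920271873, 0.008724624291062355), 17.056320190429688)
-22 29 0.0641
-16 21 0.0608
-10 13 0.0705
-4 7 0.0678
4 11 0.0656
10 11 0.0659
16 12 0.0663
20 14 0.0659
```

The far half is now flat at about 66 mm and the near half is raised, so the rocker is on. Next is the bar key.

>>> jog_arm([
  [0,0,0,-1.2,3.3,0,0],
  [0,0,0,-1.2,3.25,0,0],
  [0,0,0,0,0,0,0],
  [0,0,0,0,0,2.0,0],
  [0,0,0,0,0,1.4,0],
  [0,0,0,0,0,0,0],
])

```text
t: 6.68
tool_pos: [0.5839, 0.0762, 0.0555]
tool_rot: [-3.107, -0.455, 0.013]
contact_force: [-0.3, -0.1, -0.9]
opening: -0.0
```

>>> jog_arm([
  [0,0,0,0,0,0,0],
  [0,0,0,0,0,0,0],
])

```text
t: 6.85
tool_pos: [0.5869, 0.0766, 0.06]
tool_rot: [-3.108, -0.456, 0.002]
contact_force: [-0.3, 0.1, -0.4]
opening: -0.0001
```

```bash
python3 m.py w5; python3 - <<'E'
from h import *
o=ctrl.get_obs(); print(o['tool_pos'],o['contact_force'],o['tool_rot'],o['q'])
im,d=vision.get_image('scene'); c=cv2.resize(im[195:275,255:355],None,fx=4,fy=4,interpolation=cv2.INTER_CUBIC)
w=cv2.resize(np.load('w_w5.npz')['im'][200:360,220:420],(400,320)); cv2.imwrite('pics/p2.png',np.hstack([c,w])[...,::-1])
E
```

```text
6.85 [0.58691338 0.07661421 0.06002076] toolx yaw 16.699023573301684 -5.433997891098057e-05
[182. 298.] 5626 [0.5709 0.1393 0.0688] [0.0656 0.0672 0.0751] ((0.5710350871086121, 0.14027968049049377), (0.04942340403795242, 0.028647124767303467), 16.55027961730957)
[320. 293.] 1589 [0.5921 0.0764 0.0682] [0.0667 0.0682 0.0693] ((0.5903398394584656, 0.07647761702537537), (0.017237510532140732, 0.04424729198217392), 11.360065460205078)
[568. 373.] 18611 [ 0.5851 -0.0595  0.0697] [0.0641 0.0674 0.0801] ((0.5841957330703735, -0.05824302136898041), (0.08067373186349869, 0.07904647290706635), 62.355079650878906)
[0.58744696 0.07658195 0.06076076] [ 0.3948749   1.06944371 -1.09085944] [-3.10825879e+00 -4.56243381e-01  2.71789662e-04] [4.05223555e-03 1.22356431e-01 1.81279092e+00 3.12622745e-06
 1.20662050e+00 1.28336051e+00]
```

View pics/p2.png

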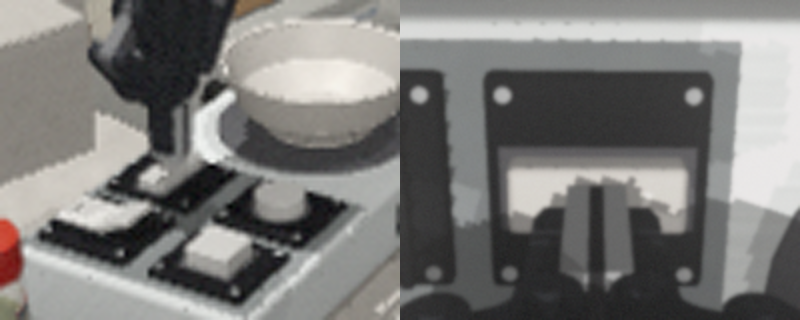

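The overshoot already pushed the bar in by about 3 mm, which is harmless since the rocker is on. The tips are centred on the bar, so I keep pushing slowly.

>>> jog_arm([
  [0,0,0,0,0,0.3,0],
  [0,0,0,0,0,0.3,0],
  [0,0,0,0,0,0.2,0],
  [0,0,0,0,0,0.1,0],
  [0,0,0,0,0,0,0],
])

```text
t: 7.37
tool_pos: [0.5878, 0.0762, 0.0518]
tool_rot: [-3.108, -0.455, -0.001]
contact_force: [1.6, 0.8, 2.3]
opening: 0.0001
```

>>> jog_arm([
  [0,0,0,0,0,0.15,0],
  [0,0,0,0,0,0.15,0],
  [0,0,0,0,0,0,0],
])

```text
t: 7.62
tool_pos: [0.5879, 0.0762, 0.0508]
tool_rot: [-3.108, -0.455, -0.0]
contact_force: [-4.5, 0.2, 11.6]
opening: 0.0003
```

>>> jog_arm([
  [0,0,0,0,0,-1.5,0],
  [0,0,0,0,0,-3.0,0],
  [0,0,0,0,0,0,0],
  [0,0,0,0,0,0,0],
  [0,0,0,0,0,0,0],
])

```text
t: 8.03
tool_pos: [0.587, 0.076, 0.093]
tool_rot: [3.108, 0.455, -0.001]
contact_force: [0.1, -0.0, -0.8]
opening: 0.0003
```

```bash
python3 m.py w6
```

```text
8.0333 [0.58697941 0.07603605 0.09302957] toolx yaw 16.659051130162734 0.00029422623477794543
[202. 271.] 4032 [0.5707 0.1393 0.0689] [0.0655 0.0672 0.0752] ((0.5707209706306458, 0.13961194455623627), (0.05007060617208481, 0.02709498628973961), 16.88022232055664)
[317. 269.] 1955 [0.5889 0.0763 0.0643] [0.0633 0.0643 0.0653] ((0.5886774063110352, 0.07617998868227005), (0.017564592882990837, 0.04345037788152695), 16.524202346801758)
[522. 339.] 18507 [ 0.5822 -0.0555  0.0703] [0.0641 0.0684 0.082 ] ((0.5835344791412354, -0.050625063478946686), (0.09212758392095566, 0.08818267285823822), 66.30769348144531)
```

The bar now reads 64.3 mm, the same offset from its stop as before, and it met a hard stop. Next is the round key, 7.5 cm toward -x.

>>> jog_arm([
  [0,0,0,-2.5,0,0,0],
  [0,0,0,-2.5,0,0,0],
  [0,0,0,-2.5,0,0,0],
  [0,0,0,0,0,0,0],
  [0,0,0,0,0,1.0,0],
  [0,0,0,0,0,1.0,0],
  [0,0,0,0,0,0.4,0],
  [0,0,0,0,0,0,0],
  [0,0,0,0,0,0,0],
])

```text
t: 8.83
tool_pos: [0.5155, 0.0547, 0.0686]
tool_rot: [-3.108, -0.455, 0.003]
contact_force: [0.3, 0.1, 0.3]
opening: 0.0001
```

```bash
python3 m.py w7
```

```text
8.8333 [0.515542   0.05473774 0.06862763] toolx yaw 16.671437287146738 0.000144709458917732
[166. 134.] 7282 [0.5713 0.1393 0.0687] [0.0654 0.0671 0.0752] ((0.5706748962402344, 0.1395237147808075), (0.04914522171020508, 0.02730153687298298), 16.395206451416016)
[553. 233.] 36196 [ 0.5783 -0.0433  0.0702] [0.0641 0.069  0.0803] ((0.5761040449142456, -0.036054059863090515), (0.10494232177734375, 0.09403872489929199), 30.249197006225586)
[317. 138.] 3708 [0.5883 0.076  0.0643] [0.0633 0.0643 0.0654] ((0.5882584452629089, 0.0758712887763977), (0.01747099868953228, 0.04363521188497543), 15.9401216506958)
[184. 296.] 2761 [0.4979 0.1177 0.0723] [0.0711 0.0723 0.0733] ((0.4969012439250946, 0.11781299114227295), (0.028317026793956757, 0.028046762570738792), 16.374717712402344)
[314. 285.] 1028 [0.5218 0.0575 0.0714] [0.0703 0.0714 0.0724] ((0.5206784605979919, 0.056397370994091034), (0.017833257094025612, 0.028845058754086494), 18.634075164794922)
```

>>> jog_arm([
  [0,0,0,0,0,0.5,0],
  [0,0,0,0,0,0.3,0],
  [0,0,0,0,0,0.3,0],
  [0,0,0,0,0,0.3,0],
  [0,0,0,0,0,0.2,0],
  [0,0,0,0,0,0,0],
])

```text
t: 9.38
tool_pos: [0.5156, 0.0546, 0.0534]
tool_rot: [3.108, 0.455, 0.0]
contact_force: [1.0, -0.6, 0.7]
opening: 0.0003
```

>>> jog_arm([
  [0,0,0,0,0,0.2,0],
  [0,0,0,0,0,0.15,0],
  [0,0,0,0,0,0,0],
])

```text
t: 9.63
tool_pos: [0.5157, 0.0546, 0.0508]
tool_rot: [3.108, 0.455, -0.0]
contact_force: [-3.0, 0.0, 5.4]
opening: -0.0002
```

>>> jog_arm([
  [0,0,0,0,0,0.15,0],
  [0,0,0,0,0,0.05,0],
  [0,0,0,0,0,0,0],
])

```text
t: 9.88
tool_pos: [0.5158, 0.0546, 0.0507]
tool_rot: [3.108, 0.455, -0.002]
contact_force: [-7.8, 0.8, 16.5]
opening: -0.0005
```

>>> jog_arm([
  [0,0,0,0,0,-1.5,0],
  [0,0,0,0,0,-3.0,0],
  [0,0,0,0,0,-3.0,0],
  [0,0,0,0,0,-3.0,0],
  [0,0,0,-3.0,0,0,0],
  [0,0,0,0,0,0,0],
  [0,0,0,0,0,0,0],
  [0,0,0,0,0,0,0],
])

```text
t: 10.55
tool_pos: [0.4866, 0.046, 0.1524]
tool_rot: [-3.108, -0.455, 0.001]
contact_force: [-0.5, -0.8, -0.4]
opening: 0.0
```

```bash
python3 m.py w8; python3 - <<'E'
from h import *
a=np.load('scene.npz')['im']; b,_=vision.get_image('scene')
cv2.imwrite('pics/fin.png',np.hstack([cv2.resize(x[190:310,200:400],(400,240)) for x in (a,b)])[...,::-1])
E
```

```text
10.55 [0.48659757 0.04604508 0.15235648] toolx yaw 16.649449926945902 3.1101996270817254e-05
[214.  82.] 3429 [0.5711 0.1394 0.0687] [0.0653 0.0672 0.0753] ((0.5706143975257874, 0.1394633650779724), (0.048785533756017685, 0.02706916071474552), 16.918264389038086)
[489. 149.] 21744 [ 0.5827 -0.0457  0.0712] [0.064  0.0707 0.0815] ((0.5793729424476624, -0.04103813320398331), (0.10563452541828156, 0.10417631268501282), 78.57051086425781)
[317.  86.] 1812 [0.5881 0.076  0.0643] [0.0633 0.0643 0.0655] ((0.5883131623268127, 0.07609350979328156), (0.01753186620771885, 0.04340139031410217), 16.669965744018555)
[317. 200.] 1200 [0.5156 0.0548 0.0643] [0.0633 0.0643 0.0654] ((0.5156970620155334, 0.05488581582903862), (0.028791815042495728, 0.028380611911416054), 16.40317726135254)
[223. 202.] 1519 [0.4972 0.1178 0.0723] [0.071  0.0723 0.0734] ((0.496811181306839, 0.11792822182178497), (0.028346268460154533, 0.027554214000701904), 16.879003524780273)
```

View pics/fin.png

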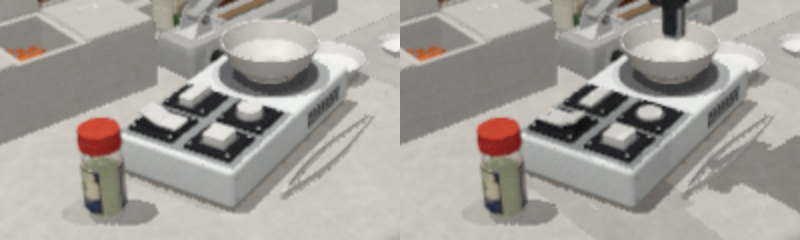

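The before and after views match. The rocker is tipped, the bar and round keys are both in at 64.3 mm, and the square key is out at 72.3 mm. The bowl, tongs, jar and dish haven't moved, and the arm is clear.

```bash
python3 -c "
from station import ctrl
print(ctrl.finish_job())"
```

```text
the job is handed in; nothing more can be done
None
```

I pressed the rocker's raised end down, then the bar key, then the round key, with shut fingertips. Each went to a firm stop, at about 15, 12 and 16 N. I then lifted clear and handed in the job at about 10.7 s; no verdict is reported.

**Last checks:**
- **Rocker:** its far half lay flat at about 66 mm, so it is on.
- **Bar and round keys:** both read 64.3 mm, against about 71.4 mm when out. That is 7.1 mm of measured travel rather than the full 8 mm, but both met a hard stop.
- **Square key:** it read 72.3 mm, unchanged.
- **Loose objects:** the bowl, tongs, jar and dish looked unmoved in the before and after scene views. I compared these by eye and did not measure them.

**Disagreements:**
- **Fingertip position:** `ctrl.tcp_to_tips` says the tips are 22 mm ahead of the TCP. The scene and wrist cameras both put them about 16 mm behind it, so my first press at the nominal height touched nothing. I worked from the measured position and the force after that.
- **Bar key overshoot:** a short overshoot while descending pushed the bar in about 3 mm early. The rocker was already on, so the order was kept.
- **Height readings:** the cameras read the key tops 1–2 mm lower than the stated heights.

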